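Seat the heater block and take its surface temperature

TASK

Slide the aluminium tube block on the heater until it sits snug against both locating rails, the far one and the left one. Then take the surface thermometer out of its sloping holder, stand it upright with its tip inside the ring engraved on top of the block, press gently until the sprung tip is about half-way in, and keep it like that for at least two seconds. Finish while still holding it there with the block still snug against the rails, and leave the other things on the bench where they are.

Things in the scene. Friction and masses are not known exactly. Their poses are not given: they have to be found in the camera images.
- heater: Fixed white heater, 220 (x) x 240 (y) mm, flat aluminium plate on top 68 mm up. Origin: centre of underside; x away from the robot at yaw 0, y left. Plate: x -55 to 100, y -107 to 107 mm; the panel before it slopes down below plate level. Two steel rails 14 mm high, 13 mm wide stand on it: far rail, inner face x = 85 (runs along y); left rail, inner face y = 95 (along x, from x = -55).
- heater_corner (a point): Inner corner where the planes of the two rails' inner faces meet, at plate level: (85, 95, 68) mm in the heater's frame. Its axes are the heater's.
- block: Loose aluminium tube block, 76 (x) x 96 (y) x 44 mm, about 0.8 kg, flat on the plate, 25-45 mm off the far rail, 30-70 mm off the left, turned up to 0.2 rad. Slides at 3-6 N. Origin: centre of underside. Six 13 mm wells, 36 mm deep, in its left (+y) half; right half blank but for a ring. Seated: centre at (47, 47, 68) mm in the heater's frame, axes along the heater's.
- block_corner (a point): The block's lower far left corner, (38, 48, 0) mm in the block's frame; it meets point heater_corner when the block is seated.
- block_ring (a point): Centre of the thin dark engraved ring, 24 mm across, on the block's top: (0, -22, 44) mm in the block's frame.
- holder: Fixed holder: black foot 120 (x) x 90 (y) x 12 mm, origin at the centre of its underside; white pocket leaning 20 degrees, its top towards the holder's -x (roughly to the robot). Pocket 28 mm deep along the slope, 24.6 (x) x 36.6 (y) mm inside, 54 mm wide in y over its cheeks, rim about 118 mm above the bench. The stem hangs through a slot in the pocket's floor.
- probe: Loose cordless surface thermometer, 0.155 kg. Grey handle 22 (x) x 34 (y) x 84 mm (z), display high on its +x face; origin: centre of the handle's lower end, z towards its top. Thin stem and 13 mm sleeve reach z = -66, sprung tip z = -78 mm. Starts with 28 mm of the handle in the pocket, leaning with it, axes as the pocket's; draw it 110 mm along its axis to clear. Upright: z up.
- probe_grip (a point): Where to grip the handle: on its axis, 60 mm above the handle's lower end (24 mm below its top, 138 mm from the tip). The flat sides there are 34 mm apart along the probe's y, 22 mm along x.
- probe_tip (a point): Centre of the flat 10 mm end face of the sprung tip; moves with the tip.
- head (a joint): How far the sprung tip is pushed in, m: 0 out, 0.010 fully in. Spring 0.5 N at the start plus 0.5 N per mm, so about 3 N half-way in.
- tube_rack: Bystander: loose white rack with capped tubes, 126 x 84 x 57 mm, left of the heater. Origin at the centre of its underside.
- jar: Bystander: loose white sample jar with screw cap, 70 mm across, 85 mm high, beyond the holder. Origin at the centre of its underside.
- cooler: Bystander: loose black cooler tray, 86 x 128 x 31 mm, to the left, nearer the robot than the rack. Origin at the centre of its underside.
- pipette: Bystander: loose grey eight-channel pipette lying along y, 240 mm long, 42 mm high, beyond the heater. Origin near its middle, at bench level.
Mind the look-alikes: they are no part of the job. Leave any red look-alike of the block alone. Leave any yellow look-alike of the probe alone.

How it is judged:
By the outcome, as a careful person would: the job done as asked, in the order asked, and still so for the second after the job is handed in, while the arm keeps its last pose, push and grip.
It also fails if it takes over 72 s, if anything falls off the work surface, if the arm or the gripper's body presses on something with over 40 N, if the wrist force passes 120 N, or if a joint passes its speed limit or range.

ROBOT

A 7-joint arm with a two-finger parallel gripper is mounted at the origin on the work surface. World frame = base frame: x ahead of the robot, y to its left, z up, the work surface at z = 0. Lengths are in mm, angles in rad, forces in N, time in s.
With the tool pointing down it reaches from about 425 to 975 mm from the base axis. Payload 16.7 kg.
Tool frame: the origin (TCP) lies midway between the tips of the shut fingers; the grasp point (between the pads) lies 19 mm behind it; z points along the fingers, y is the line along which they close (so a half turn about z gives the same grasp; the last joint's range is limited). The gripper opens to 85 mm and grips with 20 to 120 N. Pads are 22 mm wide; open, the fingers measure 114 mm over their backs; the gripper's body (76 mm by 85 mm) begins 54 mm behind the grasp point. The pads swing forward as they close: fully open they stand 13 mm farther back than shut.
Start: joints at [1.109, 0.426, 0.074, 1.606, -0.034, 1.111, -0.067], TCP at [207.682, -642.218, 231.302] pointing down, gripper open.
Joint ranges: [-2.85, 2.85], [-0.5, 2.14], [-1.23, 1.37], [0.21, 2.46], [-1.02, 4.16], [0.16, 2.05], [-2.73, 2.73]. Speed limits (rad/s): [1.89, 1.89, 2.39, 2.39, 3.01, 3.01, 3.01].

INTERFACE

Orientations are given as a unit quaternion [w, x, y, z].
In Python, from workcell import robot, snapshot, camera_info gives the robot as it stands.
- The arm moves only by the tool carry_out, never from a script. Its argument "deltas" is a list of rows, each an object with "delta_pos": the shift along the tool's x, y, z in m, a list of three; "turn": the turn, a rotation vector about the tool's x, y, z in rad, a list of three; "claw": the finger opening in m, from 0 to 0.0854. A call has 1 to 8 rows; each row is the pose to reach, as a shift and turn from the pose commanded when the call began, along the tool's axes at that moment; what a row does not reach only later rows make up. A row lasts 1/10 s, in which the tool goes at most 50 mm and 8.59 degrees, less where a joint would pass 70% of its speed; a pose out of reach is approached as far as the arm can. A call with a gripper value outside its range is refused whole. The fingers move at their own pace and stop on an object; "newtons" is the grip in N (left out, the last holds). Time passes only in rows, so rows that repeat a pose let the fingers close. It gives the time, the measured TCP pose, the force, the opening and the grip force at its end, in the units of the state.
- robot.get_state(): the state, without advancing time (a new reading comes with each control period).
- snapshot(name): name is "scene" or "top" or "wrist"; returns (picture, depth): 400x640x3 uint8, red, green, blue; 400x640 float32, mm along the optical axis (not along the pixel's ray), 0 where there is no reading.
- camera_info(name): a dict with "fx", "fy", "cx", "cy" (pixels), "rvec" (rotation vector, rad) and "tvec" (3), from world to camera coordinates, as OpenCV has them. Camera axes: x right, y down, z forward; pixel columns grow to the right and rows downward; lengths in mm; the calibration is good to about 2 mm. A picture is of the moment at which its call begins: read the wrist's pose just before it. camera_info takes no time and is no camera call; for the wrist camera it gives the pose at the moment of the call.
- robot.finish_job(): hands the job in; it is judged then, once.
The state is a dict: "t": time; "joint_positions": joint angles; "joint_vel": joint speeds; "joint_torque": joint torques, N m; "eef_pos": TCP position; "tcp_rot": TCP orientation; "wrist_force": force on the tool from outside, world axes, zero at the start; "moment": the same for the moment, N m; "opening": finger opening in mm; "grasp_force": force on a finger pad.
Only numpy, scipy, OpenCV 4.12 (cv2) and the standard library are available. Lean on these libraries where they do the work, as an engineer would, in place of code of your own. Each camera call takes 0.05 s, during which the arm holds its last target. There are 200 camera calls.

## Working session

There is one attempt and no reset: what is moved stays moved. The work goes in short steps, Python scripts to look and compute and a tool call to move; the robot and the scene stay as the last step left them, time stands still between calls to the robot, and variables do not carry over. Pictures are saved under pics/ and viewed, at most 10 in all, crops included, and the job is handed in when it is done.

Besides the shell and the picture viewer there is one more tool, called in YAML: its name, and indented under it one key for each argument. carry_out: Moves the arm, as the interface text tells. Its arguments: {"type":"object","properties":{"deltas":{"type":"array","items":{"type":"object","properties":{"delta_pos":{"type":"array","items":{"type":"number"}},"turn":{"type":"array","items":{"type":"number"}},"claw":{"type":"number"}}}},"newtons":{"type":"number"}},"required":["deltas"]}

```bash
mkdir -p pics; ls
python3 - <<'E'
from workcell import robot, snapshot, camera_info
import cv2,numpy as np
print(robot.get_state())
for n in ("scene","top"):
    p,d=snapshot(n); cv2.imwrite(f"pics/{n}0.png",cv2.cvtColor(p,cv2.COLOR_RGB2BGR)); np.save(f"pics/{n}0.npy",d); print(n,camera_info(n))
E
```

```text
pics
{'t': 0.0, 'joint_positions': array([ 1.10844609,  0.42674967,  0.07383611,  1.60658915, -0.03413253,
        1.11079714, -0.0670825 ]), 'joint_vel': array([-0.00076845,  0.0006197 , -0.00034078,  0.00015544,  0.00021476,
       -0.00018837, -0.00184128]), 'joint_torque': array([-1.37086474e-03, -9.49817419e+01,  3.76056477e+00, -4.63506138e+01,
        1.90736720e-02,  1.00936877e-02, -1.41456458e-04]), 'eef_pos': array([ 207.6146815 , -641.85872983,  230.60623408]), 'tcp_rot': array([-6.28968839e-04,  9.87791452e-01,  1.55780725e-01, -1.30097925e-04]), 'wrist_force': array([-0.34243088, -0.17731684, -0.60699379]), 'moment': array([0.03331618, 0.06328897, 0.01213565]), 'grasp_force': 0.0, 'opening': 85.37764539085093}
scene {'fx': 408.0859711729378, 'fy': 408.0859711729378, 'cx': 324.50823046297626, 'cy': 198.13293037446834, 'rvec': array([ 2.080382  ,  0.64246576, -0.34036883]), 'tvec': array([-540.44485699,  -66.63540659, 1356.54855831])}
top {'fx': 397.40639328349585, 'fy': 397.40639328349585, 'cx': 320.0042981553898, 'cy': 200.3264665063406, 'rvec': array([ 2.12925014, -2.15183831,  0.09477242]), 'tvec': array([  87.27325127,  606.48026092, 1025.1508466 ])}
```

View pics/top0.png

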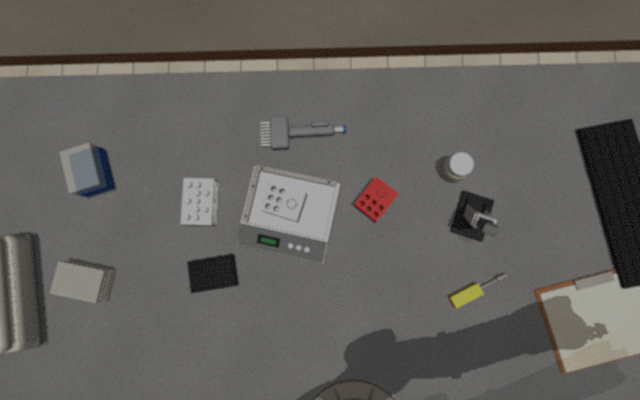

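View pics/scene0.png

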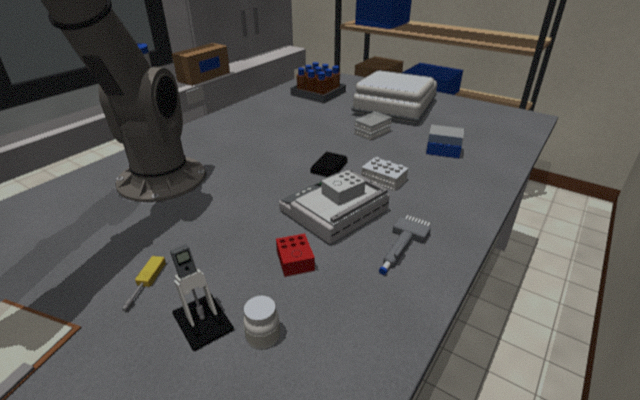

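The top view shows the heater around (290,212), the block around (283,202) and the holder and probe around (475,217). The red block is at (376,199) and the yellow probe at (467,294). I'll turn these into rough positions, then look from close by.

```bash
cat > h.py <<'E'
from workcell import robot, snapshot, camera_info
import cv2,numpy as np
from scipy.spatial.transform import Rotation as R
def cam(n):
    c=camera_info(n); K=np.array([[c['fx'],0,c['cx']],[0,c['fy'],c['cy']],[0,0,1]]); M=R.from_rotvec(c['rvec']).as_matrix()
    return K,M,np.array(c['tvec'])
def ray(c,uv,z):
    K,M,t=c; uv=np.atleast_2d(uv).astype(float)
    d=(np.linalg.inv(K)@np.c_[uv,np.ones(len(uv))].T).T@M; o=-M.T@t
    return o+d*((z-o[2])/d[:,2])[:,None]
def proj(c,P):
    K,M,t=c; q=(np.atleast_2d(P)@M.T+t)@K.T; return q[:,:2]/q[:,2:]
def shot(n,f):
    c=cam(n); p,d=snapshot(n); cv2.imwrite(f"pics/{f}.png",cv2.cvtColor(p,cv2.COLOR_RGB2BGR)); np.savez(f"pics/{f}.npz",d=d,K=c[0],M=c[1],t=c[2]); return c,p,d
def load(f):
    z=np.load(f"pics/{f}.npz"); return (z['K'],z['M'],z['t']),cv2.imread(f"pics/{f}.png"),z['d']
def rot(): 
    q=robot.get_state()['tcp_rot']; return R.from_quat(np.r_[q[1:],q[0]])
E
python3 - <<'E'
from h import *
c=cam("top"); np.set_printoptions(precision=1,suppress=True)
print("tcp px",proj(c,[207,-642,231]))
print("heater corners68",ray(c,[(258,168),(340,184),(240,248),(322,262)],68))
print("block",ray(c,[(284,202)],112), "holder foot",ray(c,[(471,191),(494,198),(450,232),(484,241)],12))
print("probe top",ray(c,[(488,229)],180))
s=robot.get_state();M=rot().as_matrix();print(M)
K,Mw,t=cam("wrist");o=-Mw.T@t;print("wrist cam in tool",M.T@(o-s['eef_pos']),M.T@Mw.T, K[0])
E
```

```text
tcp px [[677.4 381.5]]
heater corners68 [[692.1 243.4  68. ]
 [646.1  27.2  68. ]
 [482.2 287.9  68. ]
 [444.9  76.1  68. ]]
block [[595.2 168.4 112. ]] holder foot [[ 631.  -329.    12. ]
 [ 611.1 -389.3   12. ]
 [ 520.5 -267.2   12. ]
 [ 495.6 -355.9   12. ]]
probe top [[ 519.4 -304.4  180. ]]
[[ 1.   0.3 -0. ]
 [ 0.3 -1.   0. ]
 [-0.  -0.  -1. ]]
wrist cam in tool [  83.8   -0.1 -142.6] [[ 0.  -0.9 -0.3]
 [ 1.   0.  -0. ]
 [ 0.  -0.3  0.9]] [323.8   0.  321.6]
```

carry_out:
  deltas:
    - {"delta_pos":[0.042,-0.02,-0.03],"turn":[0,0,0.08]}
    - {"delta_pos":[0.084,-0.04,-0.05],"turn":[0,0,0.16]}
    - {"delta_pos":[0.126,-0.06,-0.06],"turn":[0,0,0.24]}
    - {"delta_pos":[0.168,-0.08,-0.07],"turn":[0,0,0.32]}
    - {"delta_pos":[0.21,-0.1,-0.08],"turn":[0,0,0.4]}
    - {"delta_pos":[0.252,-0.12,-0.09],"turn":[0,0,0.48]}
    - {"delta_pos":[0.294,-0.14,-0.1],"turn":[0,0,0.56]}
    - {"delta_pos":[0.336,-0.16,-0.1],"turn":[0,0,0.56]}

```text
validation failed for argument at $.de...
```

carry_out:
  deltas:
    - {"delta_pos":[0.042,-0.02,-0.03],"turn":[0.0,0.0,0.08],"claw":0.085}
    - {"delta_pos":[0.084,-0.04,-0.05],"turn":[0.0,0.0,0.16],"claw":0.085}
    - {"delta_pos":[0.126,-0.06,-0.06],"turn":[0.0,0.0,0.24],"claw":0.085}
    - {"delta_pos":[0.168,-0.08,-0.07],"turn":[0.0,0.0,0.32],"claw":0.085}
    - {"delta_pos":[0.21,-0.1,-0.08],"turn":[0.0,0.0,0.4],"claw":0.085}
    - {"delta_pos":[0.252,-0.12,-0.09],"turn":[0.0,0.0,0.48],"claw":0.085}
    - {"delta_pos":[0.294,-0.14,-0.1],"turn":[0.0,0.0,0.56],"claw":0.085}
    - {"delta_pos":[0.336,-0.16,-0.1],"turn":[0.0,0.0,0.56],"claw":0.085}

```text
t: 0.9
eef_pos: [479.6, -385.3, 332.6]
tcp_rot: [0.0, 0.992, -0.125, 0.001]
wrist_force: [1.4, -1.2, -0.1]
opening: 85.1
grasp_force: 0.0
```

Run:
```python
from h import *
shot("wrist","w1")
```

```text
(no output)
```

View pics/w1.png

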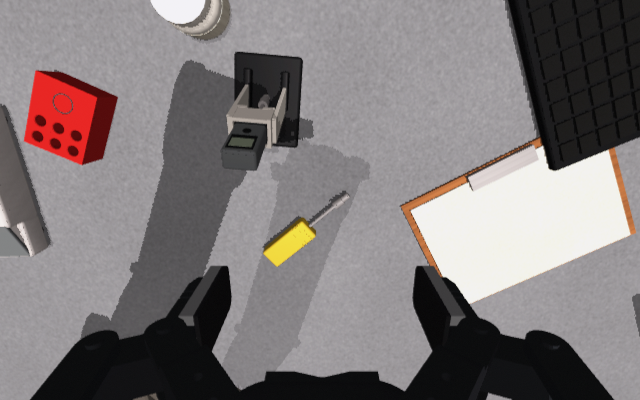

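The foot's corners are at (237,52), (302,57) and (299,146), and the probe handle leans towards the camera around (245,145). Next I'll measure the holder and the handle from the depth cloud.

```bash
cat >> h.py <<'E'
def cloud(c,d):
    K,M,t=c; v,u=np.mgrid[0:d.shape[0],0:d.shape[1]]
    p=np.stack([(u-K[0,2])/K[0,0]*d,(v-K[1,2])/K[1,1]*d,d],-1)
    return (p-t)@M
def probe_frame(yaw,tilt=np.radians(20)): # columns x,y,z of the pocket
    return (R.from_euler('z',yaw)*R.from_euler('y',-tilt)).as_matrix()
E
python3 - <<'E'
from h import *
np.set_printoptions(precision=1,suppress=True)
c,p,d=load("w1"); W=cloud(c,d)
cor=ray(c,[(237,52),(302,57),(299,146)],12); print(cor)
e=cor[0]-cor[1]; f=cor[1]-cor[2]; print("yaw y-edge",np.arctan2(-e[0],e[1]),np.hypot(*e[:2]),"x-edge",np.arctan2(f[1],f[0]),np.hypot(*f[:2]), "centre",(cor[0]+cor[2])/2)
m=np.zeros(d.shape,bool); m[112:172,215:275]=1
m&=(W[...,2]>122)&(d>0); P=W[m]; print(len(P),P.min(0),P.max(0), "bench",np.median(W[320:350,380:400,2]))
yaw=np.arctan2(f[1],f[0])
for y in (yaw,np.arctan2(-e[0],e[1])):
    F=probe_frame(y); Q=P@F
    print(y,[np.percentile(Q[:,i],[1,5,50,95,99]) for i in range(3)])
top=P[P[:,2]>P[:,2].max()-25]
# plane fits by dominant normals
Q=P@F; face=Q[(Q[:,2]<np.percentile(Q[:,2],90)-6)&(Q[:,0]>np.median(Q[:,0])-3)]; cc=face.mean(0); n=np.linalg.svd(face-cc)[2][2]; print("face normal in pocket frame",n,cc)
E
```

```text
[[ 635.9 -310.8   12. ]
 [ 609.2 -391.4   12. ]
 [ 498.  -356.3   12. ]]
yaw y-edge -0.3206456703305777 84.95885952768545 x-edge -0.30634806402297715 116.60123500795461 centre [ 567.  -333.6   12. ]
1889 [ 507.1 -346.   122. ] [ 561.9 -295.7  175.2] bench -0.30812366535079594
-0.30634806402297715 [array([603.8, 606.1, 623.5, 629.1, 630.9]), array([-162.6, -159.2, -144.6, -127.5, -123.4]), array([-98.7, -97.5, -54.9, -41. , -40.5])]
-0.3206456703305777 [array([605.7, 608.1, 625.4, 631. , 632.8]), array([-153.7, -150.5, -136. , -118.9, -114.5]), array([-99.3, -98.2, -55.5, -41.7, -41.2])]
face normal in pocket frame [-1.   0.  -0.1] [ 626.9 -134.8  -76.4]
```

carry_out:
  deltas:
    - {"delta_pos":[-0.007,-0.049,0.0],"turn":[0.0,0.0,0.0],"claw":0.085}
    - {"delta_pos":[-0.014,-0.098,0.0],"turn":[0.0,0.0,-0.01],"claw":0.085}
    - {"delta_pos":[-0.021,-0.147,0.0],"turn":[0.0,0.0,-0.02],"claw":0.085}
    - {"delta_pos":[-0.028,-0.196,0.0],"turn":[0.0,0.0,-0.03],"claw":0.085}
    - {"delta_pos":[-0.035,-0.245,0.0],"turn":[0.0,0.0,-0.04],"claw":0.085}
    - {"delta_pos":[-0.042,-0.294,0.0],"turn":[0.0,0.0,-0.04],"claw":0.085}
    - {"delta_pos":[-0.049,-0.343,0.0],"turn":[0.0,0.0,-0.04],"claw":0.085}
    - {"delta_pos":[-0.056,-0.392,0.0],"turn":[0.0,0.0,-0.04],"claw":0.085}

```text
t: 1.75
eef_pos: [519.4, 8.9, 331.3]
tcp_rot: [0.0, 0.995, -0.103, -0.0]
wrist_force: [1.8, -1.0, -0.7]
opening: 85.3
grasp_force: 0.0
```

carry_out:
  deltas:
    - {"delta_pos":[-0.007,-0.049,0.0],"turn":[0.0,0.0,0.0],"claw":0.085}
    - {"delta_pos":[-0.014,-0.098,0.0],"turn":[0.0,0.0,0.0],"claw":0.085}
    - {"delta_pos":[-0.022,-0.147,0.0],"turn":[0.0,0.0,0.0],"claw":0.085}
    - {"delta_pos":[-0.022,-0.147,0.0],"turn":[0.0,0.0,0.0],"claw":0.085}

```text
t: 2.15
eef_pos: [527.3, 162.4, 331.0]
tcp_rot: [-0.001, 0.995, -0.099, -0.001]
wrist_force: [0.1, -1.5, -0.5]
opening: 84.9
grasp_force: 0.0
```

Run:
```python
from h import *
shot("wrist","w2")
```

```text
(no output)
```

View pics/w2.png

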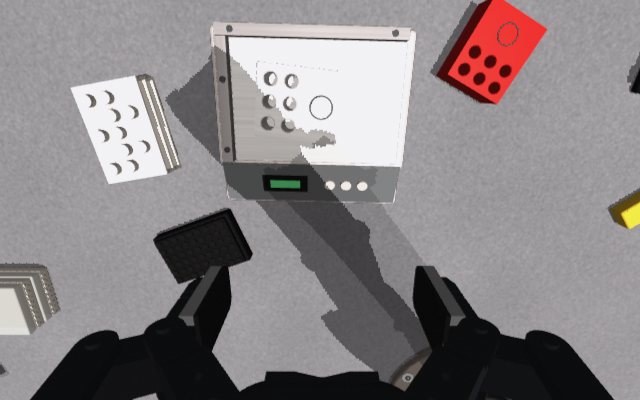

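The wrist view shows the block (ring at (321,107), wells around (280,100)) and the rails at the far and left edges of the plate. Depth should separate the three heights.

```bash
cat >> h.py <<'E'
def rect(P):
    c,s,a=cv2.minAreaRect(P[:,:2].astype(np.float32)); return np.array(c),s,np.radians(a)
def heater_pose(W,roi):
    "rails: level 82; fit the two inner faces"
    pass
E
python3 - <<'E'
from h import *
np.set_printoptions(precision=1,suppress=True)
c,p,d=load("w2"); W=cloud(c,d); roi=np.zeros(d.shape,bool); roi[20:205,205:420]=1
Z=W[...,2]
for n,(a,b) in dict(block=(107,117),rail=(79,85),plate=(65,71)).items():
    m=(roi&(Z>a)&(Z<b)).astype(np.uint8); m=cv2.morphologyEx(m,cv2.MORPH_OPEN,np.ones((2,2)))
    P=W[m>0]; print(n,m.sum(),np.median(P[:,2]),rect(P))
    cv2.imwrite(f"pics/m_{n}.png",m*255)
    if n=="rail":
        yaw=-0.2
        for _ in range(4):
            h=R.from_euler('z',yaw).as_matrix()[:2,:2]; Q=P[:,:2]@h
            far=Q[Q[:,0]>Q[:,0].max()-9]; left=Q[Q[:,1]>Q[:,1].max()-9]
            k=np.polyfit(far[:,1],far[:,0],1); k2=np.polyfit(left[:,0],left[:,1],1); yaw+=np.mean([-k[0],k2[0]])
        far=Q[(Q[:,1]<Q[:,1].max()-20)];left=Q[Q[:,0]<Q[:,0].max()-20]
        print("yaw",yaw,-k[0],k2[0],"far x",np.percentile(far[:,0],[2,50,98]),"left y",np.percentile(left[:,1],[2,50,98]))
# ring by dark pixels on block top
g=cv2.cvtColor(p,cv2.COLOR_BGR2GRAY)[90:125,304:340]; v,u=np.nonzero(g<170); e=cv2.fitEllipse(np.c_[u+304,v+90].astype(np.float32)); print(e, ray(c,[e[0]],112))
uv=[(228,36),(403,163)]; print(g.shape)
E
```

```text
block 5865 112.05712209388733 (array([597.4, 174.3]), (107.63584899902344, 84.9932861328125), np.float64(1.2614346129816405))
rail 4159 82.07495480422739 (array([658.8, 174.3]), (130.7405548095703, 293.0819091796875), np.float64(0.38246139112575517))
yaw -0.19892936092312247 0.021831045443053088 -0.021831089673711446 far x [598.6 629.  636.7] left y [176.  373.6 383.4]
plate 14077 68.1049890476967 (array([594.4, 155.5]), (207.697998046875, 143.3392333984375), np.float64(1.350546113584564))
((320.5644226074219, 107.17045593261719), (22.382516860961914, 23.15083122253418), 175.81951904296875) [[594.  151.1 112. ]]
(35, 36)
```

Run:
```python
from h import *
c,p,d=load("w2")
g=p[10:210,200:425].astype(float)
o=(255*(g/255)**3).astype(np.uint8)
W=cloud(c,d)[10:210,200:425,2]
o2=cv2.applyColorMap(np.clip((W-55)*4,0,255).astype(np.uint8),cv2.COLORMAP_JET)
cv2.imwrite("pics/c2.png",cv2.resize(np.vstack([o[:170],o2[:170]])[:, :],None,fx=1,fy=1) if 0 else np.hstack([cv2.resize(o[:180],None,fx=1.75,fy=3,interpolation=cv2.INTER_NEAREST),cv2.resize(o2[:180],None,fx=1.75,fy=3,interpolation=cv2.INTER_NEAREST)]))
```

```text
(no output)
```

View pics/c2.png

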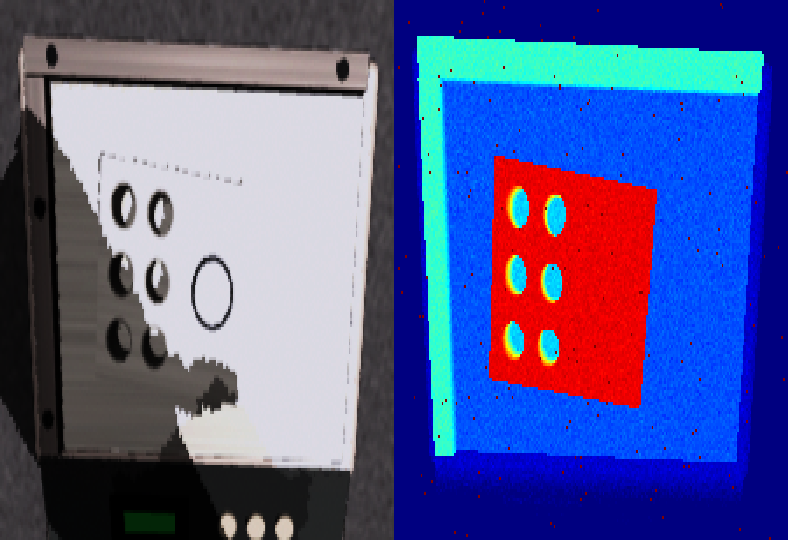

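The depth map is clean apart from speckles: block in red, rails in cyan, plate in blue. I'll keep the largest component at each height.

```bash
cat >> h.py <<'E'
def level(W,a,b,roi):
    Z=cv2.medianBlur(W[...,2].astype(np.float32),5); m=((Z>a)&(Z<b)&roi).astype(np.uint8); m=cv2.morphologyEx(m,cv2.MORPH_OPEN,np.ones((3,3)))
    n,l,s,_=cv2.connectedComponentsWithStats(m); k=1+np.argmax(s[1:,4]); return l==k
def toplane(c,m,z):
    v,u=np.nonzero(m); return ray(c,np.c_[u,v],z)
def heater_block(c,d,roi):
    W=cloud(c,d); out={}
    B=toplane(c,level(W,107,117,roi),112); cB,s,a=rect(B); 
    if s[0]<s[1]: a+=np.pi/2
    yb=(a-np.pi/2+np.pi/2)%np.pi-np.pi/2; print("block",cB,s,yb)
    P=toplane(c,level(W,79,85,roi),82); yaw=-0.22
    for _ in range(5):
        H=R.from_euler('z',yaw).as_matrix()[:2,:2]; Q=P[:,:2]@H
        mx=Q.max(0)
        f=Q[(Q[:,0]>mx[0]-16)&(Q[:,1]<mx[1]-30)]; l=Q[(Q[:,1]>mx[1]-16)&(Q[:,0]<mx[0]-30)]
        a1=np.arctan(np.polyfit(f[:,1],f[:,0],1)[0]); a2=np.arctan(np.polyfit(l[:,0],l[:,1],1)[0]); yaw+=(a2-a1)/2
    xi=np.mean(f[:,0])-6.5; yi=np.mean(l[:,1])-6.5
    print("heater yaw",yaw,a1,a2,"widths",np.ptp(f[:,0]),np.ptp(l[:,1]))
    o=H@np.array([xi-85,yi-95]); print("heater origin",o)
    b=H.T@(cB-o); print("block in heater",b,"yaw",yb-yaw, "to go",47-b[0],47-b[1]); return o,yaw,cB,yb
E
python3 - <<'E'
from h import *
np.set_printoptions(precision=2,suppress=True)
c,p,d=load("w2"); roi=np.zeros(d.shape,bool); roi[15:205,205:420]=1
heater_block(c,d,roi)
print(robot.get_state()['eef_pos'],robot.get_state()['t'])
E
```

```text
block [600.28 172.18] (96.04341888427734, 76.10786437988281) -0.3117035645178172
heater yaw -0.22359532340163574 0.00010424954891422032 0.00010424943080087015 widths 13.381094957228925 13.661398768167373
heater origin [582.62 164.62]
block in heater [15.55 11.28] yaw -0.08810824111618148 to go 31.45035112349904 35.71765297357779
[527.81 158.86 330.82] 2.2
```

carry_out:
  deltas:
    - {"delta_pos":[0.007,-0.028,0.04],"turn":[0.0,0.0,0.025],"claw":0.06}
    - {"delta_pos":[0.007,-0.028,0.085],"turn":[0.0,0.0,0.025],"claw":0.06}
    - {"delta_pos":[0.007,-0.028,0.13],"turn":[0.0,0.0,0.025],"claw":0.06}
    - {"delta_pos":[0.007,-0.028,0.175],"turn":[0.0,0.0,0.025],"claw":0.06}
    - {"delta_pos":[0.007,-0.028,0.21],"turn":[0.0,0.0,0.025],"claw":0.06}
    - {"delta_pos":[0.007,-0.028,0.21],"turn":[0.0,0.0,0.025],"claw":0.06}
    - {"delta_pos":[0.007,-0.028,0.21],"turn":[0.0,0.0,0.025],"claw":0.06}

```text
t: 2.9
eef_pos: [541.4, 180.9, 121.9]
tcp_rot: [0.0, 0.993, -0.116, -0.0]
wrist_force: [-0.7, 0.0, 0.6]
opening: 60.2
grasp_force: 0.0
```

```bash
cat >> h.py <<'E'
HO=np.array([582.62,164.62]); HY=-0.2236
def where():
    s=robot.get_state(); H=R.from_euler('z',HY).as_matrix(); v=H.T@(s['eef_pos']-np.r_[HO,0]); x=rot().as_matrix()
    print("t",round(s['t'],2),"TCP in heater",v.round(1),"tool yaw - heater",round(np.arctan2(x[1,0],x[0,0])-HY,4),"F heater",(H.T@s['wrist_force']).round(1),"open",s['opening'].round(1) if hasattr(s['opening'],'round') else s['opening'])
E
python3 -c "
from h import *
where()"
```

```text
t 2.9 TCP in heater [-43.8   6.7 121.9] tool yaw - heater -0.0093 F heater [-0.7 -0.1  0.6] open 60.23349415160317
```

carry_out:
  deltas:
    - {"delta_pos":[0.0,-0.004,0.03],"turn":[0.0,0.0,-0.009],"claw":0.06}
    - {"delta_pos":[0.0,-0.004,0.046],"turn":[0.0,0.0,-0.009],"claw":0.06}
    - {"delta_pos":[0.0,-0.004,0.046],"turn":[0.0,0.0,-0.009],"claw":0.06}
    - {"delta_pos":[0.007,-0.004,0.046],"turn":[0.0,0.0,-0.009],"claw":0.06}
    - {"delta_pos":[0.014,-0.004,0.046],"turn":[0.0,0.0,-0.009],"claw":0.06}
    - {"delta_pos":[0.021,-0.004,0.046],"turn":[0.0,0.0,-0.009],"claw":0.06}
    - {"delta_pos":[0.028,-0.004,0.046],"turn":[0.0,0.0,-0.009],"claw":0.06}
    - {"delta_pos":[0.033,-0.004,0.046],"turn":[0.0,0.0,-0.009],"claw":0.06}

```text
t: 3.7
eef_pos: [574.9, 178.0, 76.4]
tcp_rot: [-0.0, 0.994, -0.111, 0.0]
wrist_force: [-8.6, 2.5, 7.6]
opening: 59.8
grasp_force: 4.4
```

Run:
```python
from h import *
where(); np.set_printoptions(precision=2,suppress=True)
c,p,d=shot("wrist","w3"); pr=proj(c,ray(load("w2")[0],[(210,20),(420,205)],80)); print(pr)
roi=np.zeros(d.shape,bool); roi[0:250,100:560]=1
try: heater_block(c,d,roi)
except Exception as e: print(e)
where()
```

```text
t 3.7 TCP in heater [-10.5  11.3  76.4] tool yaw - heater 0.0002 F heater [-9.   0.5  7.6] open 59.843787269137756
[[ 60.8   17.35]
 [583.63 414.44]]
block [631.88 167.81] (96.02771759033203, 57.87715148925781) -0.22309926294449944
heater yaw -0.247577587804982 -0.022368692232516012 -0.02245148091744046 widths 15.99884697905793 15.065757458074472
heater origin [582.59 163.86]
block in heater [46.82 15.9 ] yaw 0.02447832486048257 to go 0.1827070207916961 31.099846650643318
t 3.75 TCP in heater [-9.7 11.3 76.4] tool yaw - heater -0.0002 F heater [-2.6  0.6  1.7] open 60.166835789875904
```

carry_out:
  deltas:
    - {"delta_pos":[0.003,0.0,0.0],"turn":[0.0,0.0,0.0],"claw":0.06}
    - {"delta_pos":[0.005,0.0,0.0],"turn":[0.0,0.0,0.0],"claw":0.06}
    - {"delta_pos":[0.0065,0.0,0.0],"turn":[0.0,0.0,0.0],"claw":0.06}
    - {"delta_pos":[0.0075,0.0,0.0],"turn":[0.0,0.0,0.0],"claw":0.06}
    - {"delta_pos":[0.0075,0.0,0.0],"turn":[0.0,0.0,0.0],"claw":0.06}

```text
t: 4.25
eef_pos: [581.7, 176.5, 76.2]
tcp_rot: [-0.0, 0.994, -0.111, 0.0]
wrist_force: [-6.1, 1.3, 4.5]
opening: 60.3
grasp_force: 3.0
```

```bash
python3 -c "
from h import *
where()"
```

```text
t 4.25 TCP in heater [-3.5 11.3 76.2] tool yaw - heater 0.0005 F heater [-6.2 -0.1  4.5] open 60.32349739612086
```

carry_out:
  deltas:
    - {"delta_pos":[0.001,0.0,0.0],"turn":[0.0,0.0,0.0],"claw":0.06}
    - {"delta_pos":[0.002,0.0,0.0],"turn":[0.0,0.0,0.0],"claw":0.06}
    - {"delta_pos":[0.003,0.0,0.0],"turn":[0.0,0.0,0.0],"claw":0.06}
    - {"delta_pos":[0.003,0.0,0.0],"turn":[0.0,0.0,0.0],"claw":0.06}

```text
t: 4.65
eef_pos: [583.4, 176.1, 76.1]
tcp_rot: [0.0, 0.994, -0.111, -0.001]
wrist_force: [-14.5, 3.0, 10.5]
opening: 60.0
grasp_force: 7.3
```

```bash
python3 -c "
from h import *
where()"
```

```text
t 4.65 TCP in heater [-1.8 11.3 76.1] tool yaw - heater 0.0008 F heater [-14.8  -0.3  10.5] open 59.989647543709644
```

carry_out:
  deltas:
    - {"delta_pos":[-0.01,0.0,0.0],"turn":[0.0,0.0,0.0],"claw":0.06}
    - {"delta_pos":[-0.01,0.0,-0.045],"turn":[0.0,0.0,0.0],"claw":0.0}
    - {"delta_pos":[0.01,0.03,-0.06],"turn":[0.0,0.0,0.0],"claw":0.0}
    - {"delta_pos":[0.035,0.065,-0.06],"turn":[0.0,0.0,0.0],"claw":0.0}
    - {"delta_pos":[0.046,0.076,-0.06],"turn":[0.0,0.0,0.0],"claw":0.0}
    - {"delta_pos":[0.046,0.076,-0.04],"turn":[0.0,0.0,0.0],"claw":0.0}
    - {"delta_pos":[0.046,0.076,-0.005],"turn":[0.0,0.0,0.0],"claw":0.0}
    - {"delta_pos":[0.046,0.076,-0.002],"turn":[0.0,0.0,0.0],"claw":0.0}

```text
t: 5.45
eef_pos: [610.6, 90.5, 74.3]
tcp_rot: [0.001, 0.994, -0.112, -0.002]
wrist_force: [-0.6, -0.1, -0.4]
opening: -0.1
grasp_force: 0.0
```

```bash
python3 -c "
from h import *
where()"
```

```text
t 5.45 TCP in heater [ 43.7 -66.1  74.3] tool yaw - heater 0.0 F heater [-0.6 -0.2 -0.4] open -0.09881865197584978
```

carry_out:
  deltas:
    - {"delta_pos":[0.002,-0.01,-0.003],"turn":[0.0,0.0,0.0],"claw":0.0}
    - {"delta_pos":[0.002,-0.018,-0.003],"turn":[0.0,0.0,0.0],"claw":0.0}
    - {"delta_pos":[0.002,-0.024,-0.003],"turn":[0.0,0.0,0.0],"claw":0.0}
    - {"delta_pos":[0.002,-0.03,-0.003],"turn":[0.0,0.0,0.0],"claw":0.0}
    - {"delta_pos":[0.002,-0.036,-0.003],"turn":[0.0,0.0,0.0],"claw":0.0}
    - {"delta_pos":[0.002,-0.042,-0.003],"turn":[0.0,0.0,0.0],"claw":0.0}
    - {"delta_pos":[0.002,-0.045,-0.003],"turn":[0.0,0.0,0.0],"claw":0.0}

```text
t: 6.15
eef_pos: [625.4, 134.9, 82.2]
tcp_rot: [0.0, 0.994, -0.111, 0.001]
wrist_force: [-2.0, -8.7, 7.2]
opening: 0.0
grasp_force: 4.6
```

```bash
python3 -c "
from h import *
where()"
```

```text
t 6.15 TCP in heater [ 48.3 -19.5  82.2] tool yaw - heater 0.0003 F heater [ 0.  -9.   7.2] open 0.03320582064480281
```

carry_out:
  deltas:
    - {"delta_pos":[0.0,-0.002,0.0],"turn":[0.0,0.0,0.0],"claw":0.0}
    - {"delta_pos":[0.0,-0.0035,0.0],"turn":[0.0,0.0,0.0],"claw":0.0}
    - {"delta_pos":[0.0,-0.005,0.0],"turn":[0.0,0.0,0.0],"claw":0.0}
    - {"delta_pos":[0.0,-0.005,0.0],"turn":[0.0,0.0,0.0],"claw":0.0}

```text
t: 6.55
eef_pos: [626.4, 139.2, 82.1]
tcp_rot: [0.0, 0.994, -0.112, 0.001]
wrist_force: [-1.1, -6.6, 6.5]
opening: 0.0
grasp_force: 3.8
```

```bash
python3 -c "
from h import *
where()"
```

```text
t 6.55 TCP in heater [ 48.3 -15.   82.1] tool yaw - heater -0.0 F heater [ 0.4 -6.7  6.5] open 0.010389844018578046
```

carry_out:
  deltas:
    - {"delta_pos":[0.0,-0.001,0.0],"turn":[0.0,0.0,0.0],"claw":0.0}
    - {"delta_pos":[0.0,-0.002,0.0],"turn":[0.0,0.0,0.0],"claw":0.0}
    - {"delta_pos":[0.0,-0.003,0.0],"turn":[0.0,0.0,0.0],"claw":0.0}
    - {"delta_pos":[0.0,-0.004,0.0],"turn":[0.0,0.0,0.0],"claw":0.0}
    - {"delta_pos":[0.0,-0.004,0.0],"turn":[0.0,0.0,0.0],"claw":0.0}

```text
t: 7.05
eef_pos: [626.5, 139.4, 82.1]
tcp_rot: [0.003, 0.994, -0.113, 0.0]
wrist_force: [-10.9, -25.0, 19.1]
opening: -0.4
grasp_force: 13.2
```

```bash
python3 -c "
from h import *
where()"
```

```text
t 7.05 TCP in heater [ 48.3 -14.8  82.1] tool yaw - heater -0.0024 F heater [ -5.1 -26.8  19.1] open -0.42910402875559556
```

carry_out:
  deltas:
    - {"delta_pos":[0.0,0.006,0.0],"turn":[0.0,0.0,0.0],"claw":0.0}
    - {"delta_pos":[0.0,0.02,0.0],"turn":[0.0,0.0,0.0],"claw":0.0}
    - {"delta_pos":[0.0,0.02,-0.045],"turn":[0.0,0.0,0.0],"claw":0.0}
    - {"delta_pos":[-0.015,0.02,-0.09],"turn":[0.0,0.0,0.0],"claw":0.0}
    - {"delta_pos":[-0.035,0.02,-0.135],"turn":[0.0,0.0,0.0],"claw":0.085}
    - {"delta_pos":[-0.055,0.02,-0.18],"turn":[0.0,0.0,0.0],"claw":0.085}
    - {"delta_pos":[-0.07,0.02,-0.2],"turn":[0.0,0.0,0.0],"claw":0.085}
    - {"delta_pos":[-0.07,0.02,-0.2],"turn":[0.0,0.0,0.0],"claw":0.085}

```text
t: 7.85
eef_pos: [553.5, 140.8, 284.8]
tcp_rot: [-0.001, 0.994, -0.111, 0.003]
wrist_force: [0.2, -0.1, -0.1]
opening: 58.2
grasp_force: 0.0
```

Run:
```python
from h import *
where(); np.set_printoptions(precision=2,suppress=True)
c,p,d=shot("wrist","w4")
uv=proj(c,[[*(HO+R.from_euler('z',HY).as_matrix()[:2,:2]@np.array(q)),70] for q in [(115,125),(115,-125),(-60,-125),(-60,125)]]); print(uv)
roi=np.zeros(d.shape,np.uint8); cv2.fillConvexPoly(roi,uv.astype(int),1); heater_block(c,d,roi>0)
g=cv2.cvtColor(p,cv2.COLOR_RGB2GRAY); H=R.from_euler('z',HY).as_matrix()[:2,:2]
u0=proj(c,[*(HO+H@[47,25]),112])[0].astype(int); print(u0)
k=g[u0[1]-24:u0[1]+24,u0[0]-24:u0[0]+24]; v,u=np.nonzero(k<150); print(len(u))
if len(u)>5:
    e=cv2.fitEllipse(np.c_[u,v].astype(np.float32)); q=ray(c,[np.array(e[0])+u0-24],112)[0]; print(e,q,H.T@(q[:2]-HO))
```

```text
t 7.85 TCP in heater [-23.1 -29.7 284.8] tool yaw - heater 0.0021 F heater [ 0.2 -0.1 -0.1] open 58.2080786672174
[[167.54  34.7 ]
 [418.98  35.22]
 [404.26 202.3 ]
 [189.84 201.55]]
block [639.   200.13] (96.5455551147461, 75.58146667480469) -0.22057658360192178Traceback (most recent call last):
  File "<stdin>", line 5, in <module>
  File "h.py", line 45, in heater_block
    a1=np.arctan(np.polyfit(f[:,1],f[:,0],1)[0]); a2=np.arctan(np.polyfit(l[:,0],l[:,1],1)[0]); yaw+=(a2-a1)/2
                                                               ~~~~~~~~~~^^^^^^^^^^^^^^^^^
    raise TypeError("expected non-empty vector for x")
TypeError: expected non-empty vector for x
```

Run:
```python
from h import *
np.set_printoptions(precision=2,suppress=True)
c,p,d=load("w4"); W=cloud(c,d); H=R.from_euler('z',HY).as_matrix()[:2,:2]
Z=cv2.medianBlur(W[...,2].astype(np.float32),3); v,u=np.mgrid[0:400,0:640]
uv=np.c_[u.ravel(),v.ravel()]
for n,z in (("rail",82),("block",112),("plate",68)):
    m=abs(Z.ravel()-z)<4; Q=(ray(c,uv[m],z)[:,:2]-HO)@H
    Q=Q[(abs(Q[:,0])<115)&(abs(Q[:,1])<125)]
    if n=="rail":
        for lab,i,j,lo,hi,rng in (("far",0,1,75,110,(-95,-10)),("left",1,0,85,120,(-50,5))):
            for a in np.linspace(*rng,5)[:-1]:
                b=a+(rng[1]-rng[0])/4; s=Q[(Q[:,j]>a)&(Q[:,j]<b)&(Q[:,i]>lo)&(Q[:,i]<hi)][:,i]; print(lab,round(a),len(s),s.min(),s.mean(),s.max())
    if n=="block":
        for lab,i,j in (("far",0,1),("left",1,0)):
            for a in np.linspace(15,75,5)[:-1] if i else np.linspace(5,90,5)[:-1]:
                s=Q[(Q[:,j]>a)&(Q[:,j]<a+15)][:,i]; print(lab,round(a),s.max(),s.min())
```

```text
far -95 307 84.86081236355265 91.54693953908591 97.49921856790667
far -74 298 85.68862386525403 91.62527569910523 97.4576258166933
far -52 307 85.64389923855533 91.56997242608443 97.41403287995966
far -31 308 85.597023557442 91.50564395836228 97.37041989598684
left -50 153 93.85764021375591 101.00600182225071 108.1450454269903
left -36 153 94.24549967425553 101.21524628883768 108.16302259655926
left -22 156 94.0134244623557 101.00568722596479 108.0639953479485
left -9 164 92.84572391402277 101.00815988161688 108.10005799201075
far 5 84.98172976418945 9.390234957003507
far 26 84.93549291137997 9.325341984765965
far 48 84.05883724691368 9.263368231183751
far 69 84.01230118922824 9.198411410281834
left 15 95.2312016884411 -1.2134060452389228
left 30 95.27615340127653 -0.794916819467733
left 45 95.31976579863463 -1.057696175099004
left 60 95.36209785833411 -0.7019891321198141
```

carry_out:
  deltas:
    - {"delta_pos":[0.0,-0.03,0.035],"turn":[0.0,0.0,0.0],"claw":0.05}
    - {"delta_pos":[0.0,-0.06,0.07],"turn":[0.0,0.0,0.0],"claw":0.05}
    - {"delta_pos":[0.0,-0.074,0.11],"turn":[0.0,0.0,0.0],"claw":0.05}
    - {"delta_pos":[0.0,-0.074,0.155],"turn":[0.0,0.0,0.0],"claw":0.05}
    - {"delta_pos":[0.0,-0.074,0.2],"turn":[0.0,0.0,0.0],"claw":0.05}
    - {"delta_pos":[0.008,-0.074,0.2],"turn":[0.0,0.0,0.0],"claw":0.05}
    - {"delta_pos":[0.015,-0.074,0.2],"turn":[0.0,0.0,0.0],"claw":0.05}
    - {"delta_pos":[0.018,-0.074,0.2],"turn":[0.0,0.0,0.0],"claw":0.05}

```text
t: 8.7
eef_pos: [590.0, 207.6, 82.6]
tcp_rot: [-0.001, 0.994, -0.112, 0.001]
wrist_force: [-0.1, 0.7, -0.3]
opening: 50.2
grasp_force: 0.0
```

```bash
python3 -c "
from h import *
where()"
```

```text
t 8.7 TCP in heater [-2.3 43.5 82.6] tool yaw - heater -0.0007 F heater [-0.2  0.7 -0.3] open 50.196466260768624
```

carry_out:
  deltas:
    - {"delta_pos":[0.001,0.0,0.0],"turn":[0.0,0.0,0.0],"claw":0.05}
    - {"delta_pos":[0.002,0.0,0.0],"turn":[0.0,0.0,0.0],"claw":0.05}
    - {"delta_pos":[0.003,0.0,0.0],"turn":[0.0,0.0,0.0],"claw":0.05}
    - {"delta_pos":[0.004,0.0,0.0],"turn":[0.0,0.0,0.0],"claw":0.05}
    - {"delta_pos":[0.004,0.0,0.0],"turn":[0.0,0.0,0.0],"claw":0.05}

```text
t: 9.2
eef_pos: [590.5, 207.4, 81.1]
tcp_rot: [-0.0, 0.994, -0.111, -0.0]
wrist_force: [-7.7, 3.1, 7.1]
opening: 49.9
grasp_force: 4.4
```

```bash
python3 -c "
from h import *
where()"
```

```text
t 9.2 TCP in heater [-1.8 43.5 81.1] tool yaw - heater 0.0012 F heater [-8.2  1.4  7.1] open 49.93172073177266
```

carry_out:
  deltas:
    - {"delta_pos":[-0.012,0.0,0.0],"turn":[0.0,0.0,0.0],"claw":0.05}
    - {"delta_pos":[-0.02,0.0,-0.045],"turn":[0.0,0.0,0.0],"claw":0.06}
    - {"delta_pos":[-0.02,0.0,-0.09],"turn":[0.0,0.0,0.0],"claw":0.06}
    - {"delta_pos":[-0.02,0.01,-0.135],"turn":[0.0,0.0,0.0],"claw":0.06}
    - {"delta_pos":[-0.025,0.03,-0.175],"turn":[0.0,0.0,0.0],"claw":0.06}
    - {"delta_pos":[-0.025,0.065,-0.21],"turn":[0.0,0.0,0.0],"claw":0.06}
    - {"delta_pos":[-0.025,0.11,-0.22],"turn":[0.0,0.0,0.0],"claw":0.06}
    - {"delta_pos":[-0.025,0.16,-0.22],"turn":[0.0,0.0,0.0],"claw":0.06}

```text
t: 10.0
eef_pos: [531.5, 55.9, 302.9]
tcp_rot: [-0.0, 0.994, -0.111, 0.002]
wrist_force: [1.3, -0.6, -0.3]
opening: 60.0
grasp_force: 0.0
```

```bash
cat >> h.py <<'E'
def probe_pose(c,d,box,yaw):
    W=cloud(c,d); Z=cv2.medianBlur(W[...,2].astype(np.float32),3); m=np.zeros(d.shape,bool); m[box[1]:box[3],box[0]:box[2]]=1
    P=W[m&(Z>122)&(abs(W[...,2]-Z)<6)]
    F=probe_frame(yaw); Q=P@F; zt=np.percentile(Q[:,2],99.5)
    for _ in range(3):
        top=Q[Q[:,2]>zt-3]; zt=np.median(top[:,2])
    f=Q[(Q[:,2]<zt-5)&(Q[:,2]>zt-50)]; f=f[f[:,0]>np.percentile(f[:,0],97)-4]; f=f[abs(f[:,0]-np.median(f[:,0]))<2]
    k=np.linalg.lstsq(np.c_[f[:,1:]-f[:,1:].mean(0),np.ones(len(f))],f[:,0],rcond=None)[0]
    ty=np.percentile(top[:,1],[1,99]); fy=np.percentile(f[:,1],[1,99]); tx=np.percentile(top[:,0],[1,99])
    print("top z",zt,"n",len(top),"x",tx,"y",ty,"face x",k[2],"slopes y,z",k[:2],"y",fy)
    return F,zt,k,ty,fy
E
python3 - <<'E'
from h import *
np.set_printoptions(precision=2,suppress=True)
c,p,d=load("w1"); W=cloud(c,d); roi=np.zeros(d.shape,bool); roi[40:155,225:310]=1
m=level(W,8,16,roi); P=toplane(c,m,12); print("foot",rect(P),m.sum())
for y in (-0.31,-0.35): probe_pose(c,d,(215,112,275,172),y)
s=robot.get_state(); print(s['t'],s['eef_pos'],rot().as_matrix()[:,0])
E
```

```text
foot (array([ 566.85, -330.55]), (88.00527954101562, 118.97412109375), np.float64(1.2373419267060752)) 3353
top z -41.98805542313508 n 700 x [603.69 624.56] y [-156.46 -123.93] face x 624.8004273707734 slopes y,z [0.03 0.02] y [-156.31 -124.37]
top z -43.732340751972714 n 699 x [608.42 629.36] y [-132.61 -100.17] face x 629.6160416126677 slopes y,z [-0.    0.02] y [-132.07 -100.03]
10.0 [531.5   55.9  302.86] [ 0.98 -0.22  0.  ]
```

```bash
cat >> h.py <<'E'
def tgt(F,p,Rt):
    "delta from the present pose to world point p and tool matrix Rt, tool axes, m / rad"
    s=robot.get_state(); M=rot().as_matrix()
    print("delta_pos",(M.T@(p-s['eef_pos'])/1000).round(4),"turn",R.from_matrix(M.T@Rt).as_rotvec().round(4),"world",p.round(1),"at",s['eef_pos'].round(1),"t",s['t'])
E
python3 - <<'E'
from h import *
np.set_printoptions(precision=2,suppress=True)
c,p,d=load("w1"); F,zt,k,ty,fy=probe_pose(c,d,(215,112,275,172),-0.34)
q=np.array([k[2]-11,ty.mean(),zt]); Rt=F@np.diag([1,-1,-1])
print("top centre",F@q)
tgt(F,F@(q+[0,0,-43]),Rt); tgt(F,F@(q+[0,0,80]),Rt)
E
```

```text
top z -43.33344342816986 n 700 x [607.4  628.29] y [-138.59 -106.12] face x 628.4934482089931 slopes y,z [0.   0.02] y [-138.14 -106.06]
top centre [ 520.21 -313.8   170.48]
delta_pos [0.08 0.37 0.17] turn [-0.02  0.34  0.12] world [ 534.1 -318.7  130.1] at [531.5  55.9 302.9] t 10.0
delta_pos [0.04 0.36 0.06] turn [-0.02  0.34  0.12] world [ 494.4 -304.7  245.7] at [531.5  55.9 302.9] t 10.0
```

carry_out:
  deltas:
    - {"delta_pos":[0.005,0.046,0.0],"turn":[0.0,0.0,0.0],"claw":0.06}
    - {"delta_pos":[0.01,0.092,0.0],"turn":[0.0,0.04,0.02],"claw":0.06}
    - {"delta_pos":[0.015,0.138,0.0],"turn":[0.0,0.1,0.04],"claw":0.06}
    - {"delta_pos":[0.02,0.184,0.01],"turn":[-0.01,0.16,0.06],"claw":0.06}
    - {"delta_pos":[0.026,0.23,0.02],"turn":[-0.01,0.22,0.08],"claw":0.06}
    - {"delta_pos":[0.031,0.276,0.035],"turn":[-0.02,0.28,0.1],"claw":0.07}
    - {"delta_pos":[0.036,0.322,0.045],"turn":[-0.02,0.345,0.115],"claw":0.07}
    - {"delta_pos":[0.041,0.361,0.057],"turn":[-0.02,0.345,0.115],"claw":0.07}

```text
t: 10.8
eef_pos: [489.5, -306.7, 243.5]
tcp_rot: [0.03, 0.971, -0.167, 0.171]
wrist_force: [1.0, 0.6, 0.6]
opening: 69.9
grasp_force: 0.0
```

Run:
```python
from h import *
np.set_printoptions(precision=2,suppress=True)
c,p,d=shot("wrist","w5")
top=np.array([520.2,-313.8,170.5]); u=proj(c,top)[0]; print("top px",u, proj(c,[[540,-321,125]]))
s=robot.get_state(); print(s['t'],s['eef_pos'])
W=cloud(c,d); roi=np.ones(d.shape,bool); b=(int(u[0])-70,max(0,int(u[1])-90),int(u[0])+70,int(u[1])+45); print(b)
F,zt,k,ty,fy=probe_pose(c,d,b,-0.34)
q=np.array([k[2]-11,ty.mean(),zt]); Rt=F@np.diag([1,-1,-1]); print("top",F@q)
tgt(F,F@(q+[0,0,-43]),Rt)
```

```text
top px [317.2  206.53] [[318.11 182.59]]
10.85 [ 488.04 -312.18  241.6 ]
(247, 116, 387, 251)
top z -43.41680755476412 n 1267 x [607.35 627.96] y [-138.26 -105.4 ] face x 628.5126792746344 slopes y,z [-0.    0.02] y [-137.68 -106.06]
top [ 520.43 -313.32  170.4 ]
delta_pos [ 0.01 -0.01  0.12] turn [ 0.  0. -0.] world [ 534.3 -318.2  130. ] at [ 488.  -312.2  241.6] t 10.85
```

View pics/w5.png

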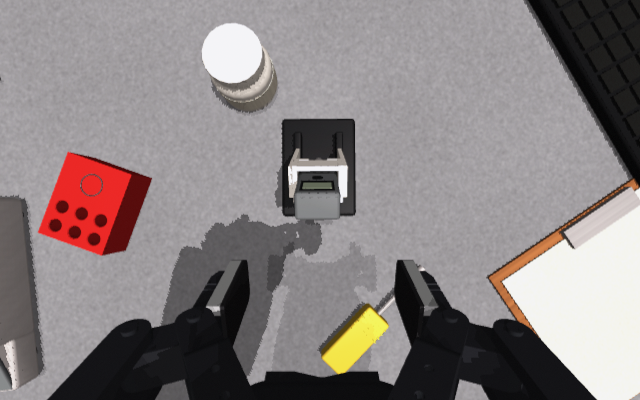

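The wrist view shows the handle at (318,205) between the open fingers, in agreement with the first measurement to within 1 mm.

Run:
```python
from h import *
F=probe_frame(-0.34); Rt=F@np.diag([1,-1,-1])
top=np.array([520.43,-313.32,170.4])
tgt(F,top+F@[0,0,10],Rt);tgt(F,top+F@[0,0,-43],Rt)
```

```text
delta_pos [ 0.0049 -0.01    0.0674] turn [ 0.0034  0.0033 -0.0048] world [ 517.2 -312.2  179.8] at [ 488.  -312.2  241.6] t 10.85
delta_pos [ 0.0051 -0.0102  0.1204] turn [ 0.0034  0.0033 -0.0048] world [ 534.3 -318.2  130. ] at [ 488.  -312.2  241.6] t 10.85
```

carry_out:
  deltas:
    - {"delta_pos":[0.005,-0.01,0.03],"turn":[0.0,0.0,0.0],"claw":0.07}
    - {"delta_pos":[0.005,-0.01,0.055],"turn":[0.0,0.0,0.0],"claw":0.07}
    - {"delta_pos":[0.005,-0.01,0.067],"turn":[0.0,0.0,0.0],"claw":0.07}
    - {"delta_pos":[0.005,-0.01,0.067],"turn":[0.0,0.0,0.0],"claw":0.07}

```text
t: 11.25
eef_pos: [520.3, -304.0, 180.7]
tcp_rot: [0.029, 0.971, -0.166, 0.168]
wrist_force: [-0.2, 0.1, 0.3]
opening: 70.0
grasp_force: 0.0
```

Run:
```python
from h import *
F=probe_frame(-0.34); Rt=F@np.diag([1,-1,-1])
top=np.array([520.43,-313.32,170.4])
tgt(F,top+F@[0,0,-43],Rt)
```

```text
delta_pos [-0.0002  0.0088  0.0538] turn [-0.0008  0.006   0.0008] world [ 534.3 -318.2  130. ] at [ 520.3 -304.   180.7] t 11.25
```

carry_out:
  deltas:
    - {"delta_pos":[0.0,0.009,0.015],"turn":[0.0,0.0,0.0],"claw":0.07}
    - {"delta_pos":[0.0,0.009,0.035],"turn":[0.0,0.0,0.0],"claw":0.07}
    - {"delta_pos":[0.0,0.009,0.05],"turn":[0.0,0.0,0.0],"claw":0.07}
    - {"delta_pos":[0.0,0.009,0.054],"turn":[0.0,0.0,0.0],"claw":0.07}
    - {"delta_pos":[0.0,0.009,0.054],"turn":[0.0,0.0,0.0],"claw":0.07}
    - {"delta_pos":[0.0,0.009,0.054],"turn":[0.0,0.0,0.0],"claw":0.07}

```text
t: 11.85
eef_pos: [535.3, -319.1, 132.0]
tcp_rot: [0.029, 0.971, -0.166, 0.17]
wrist_force: [-0.3, 0.2, -0.1]
opening: 70.1
grasp_force: 0.0
```

Run:
```python
from h import *
F=probe_frame(-0.34); Rt=F@np.diag([1,-1,-1])
top=np.array([520.43,-313.32,170.4])
tgt(F,top+F@[0,0,-43],Rt)
```

```text
delta_pos [-0.0019 -0.0005  0.0014] turn [-0.0003  0.003   0.0007] world [ 534.3 -318.2  130. ] at [ 535.3 -319.1  132. ] t 11.85
```

carry_out:
  deltas:
    - {"delta_pos":[-0.0015,-0.0005,0.001],"turn":[0.0,0.003,0.0],"claw":0.05}
    - {"delta_pos":[-0.0015,-0.0005,0.001],"turn":[0.0,0.003,0.0],"claw":0.03}
    - {"delta_pos":[-0.0015,-0.0005,0.001],"turn":[0.0,0.003,0.0],"claw":0.025}
    - {"delta_pos":[-0.0015,-0.0005,0.001],"turn":[0.0,0.003,0.0],"claw":0.02}
    - {"delta_pos":[-0.0015,-0.0005,0.001],"turn":[0.0,0.003,0.0],"claw":0.02}
    - {"delta_pos":[-0.0015,-0.0005,0.001],"turn":[0.0,0.003,0.0],"claw":0.02}
  newtons: 60

```text
t: 12.45
eef_pos: [534.2, -318.4, 130.2]
tcp_rot: [0.029, 0.971, -0.166, 0.171]
wrist_force: [-4.2, 1.8, 7.0]
opening: 33.0
grasp_force: 58.7
```

carry_out:
  deltas:
    - {"delta_pos":[0.0,0.0,-0.006],"turn":[0.0,0.0,0.0],"claw":0.02}
    - {"delta_pos":[0.0,0.0,-0.018],"turn":[0.0,0.0,0.0],"claw":0.02}
    - {"delta_pos":[0.0,0.0,-0.034],"turn":[0.0,0.0,0.0],"claw":0.02}
    - {"delta_pos":[0.0,0.0,-0.05],"turn":[0.0,0.0,0.0],"claw":0.02}
    - {"delta_pos":[0.0,0.0,-0.068],"turn":[0.0,0.0,0.0],"claw":0.02}
    - {"delta_pos":[0.0,0.0,-0.086],"turn":[0.0,0.0,0.0],"claw":0.02}
    - {"delta_pos":[0.0,0.0,-0.104],"turn":[0.0,0.0,0.0],"claw":0.02}
    - {"delta_pos":[0.0,0.0,-0.12],"turn":[0.0,0.0,0.0],"claw":0.02}

```text
t: 13.25
eef_pos: [494.9, -304.5, 244.2]
tcp_rot: [0.029, 0.971, -0.166, 0.171]
wrist_force: [0.5, -0.5, -1.6]
opening: 33.7
grasp_force: 60.0
```

carry_out:
  deltas:
    - {"delta_pos":[0.0,0.0,-0.016],"turn":[0.0,0.0,0.0],"claw":0.02}
    - {"delta_pos":[0.0,-0.005,-0.035],"turn":[0.0,0.0,0.0],"claw":0.02}
    - {"delta_pos":[0.0,-0.02,-0.055],"turn":[0.0,0.0,0.0],"claw":0.02}
    - {"delta_pos":[0.0,-0.04,-0.075],"turn":[0.0,0.0,0.0],"claw":0.02}
    - {"delta_pos":[0.0,-0.065,-0.09],"turn":[0.0,0.0,0.0],"claw":0.02}
    - {"delta_pos":[0.0,-0.09,-0.1],"turn":[0.0,0.0,0.0],"claw":0.02}
    - {"delta_pos":[0.0,-0.1,-0.1],"turn":[0.0,0.0,0.0],"claw":0.02}
    - {"delta_pos":[0.0,-0.1,-0.1],"turn":[0.0,0.0,0.0],"claw":0.02}

```text
t: 14.05
eef_pos: [496.7, -198.0, 337.0]
tcp_rot: [0.029, 0.971, -0.165, 0.171]
wrist_force: [0.6, -0.7, -1.8]
opening: 33.4
grasp_force: 60.1
```

Run:
```python
from h import *
s=robot.get_state(); print(s['opening'],s['grasp_force'],s['wrist_force'].round(1))
H=R.from_euler('z',HY).as_matrix(); Rt=H@np.diag([1,-1,-1]); ring=np.r_[HO,0]+H@[47,25,112]
tgt(0,ring+[0,0,119+60],Rt)
shot("wrist","w6"); shot("scene","s6")
_,p,_=load("s6"); _,q,_=load("w6"); cv2.imwrite("pics/v6.png",np.hstack([cv2.resize(p[60:360,100:420],None,fx=1.2,fy=1.2),q[40:400,180:460]]))
```

```text
33.39998626599823 60.13685345649719 [ 0.6 -0.7 -1.8]
delta_pos [-0.0112 -0.4008  0.0448] turn [ 0.02   -0.3487 -0.1127] world [634.  178.6 291. ] at [ 496.7 -198.   337. ] t 14.05
```

View pics/v6.png

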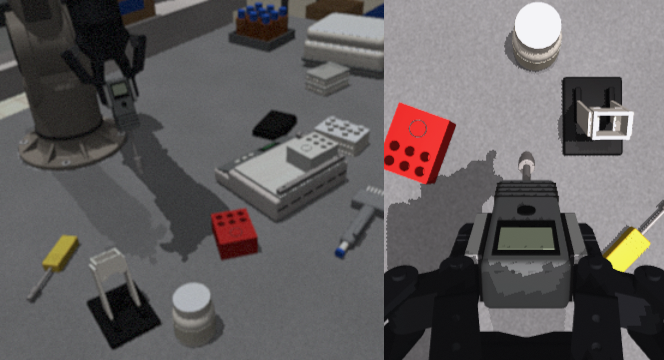

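The probe is held straight, and its tip shows in the wrist view. The holder is empty and nothing else has moved.

carry_out:
  deltas:
    - {"delta_pos":[-0.001,-0.03,0.0],"turn":[0.002,-0.04,-0.013],"claw":0.02}
    - {"delta_pos":[-0.002,-0.07,0.0],"turn":[0.005,-0.09,-0.03],"claw":0.02}
    - {"delta_pos":[-0.003,-0.115,0.0],"turn":[0.008,-0.14,-0.045],"claw":0.02}
    - {"delta_pos":[-0.005,-0.16,0.005],"turn":[0.011,-0.19,-0.062],"claw":0.02}
    - {"delta_pos":[-0.006,-0.205,0.01],"turn":[0.014,-0.24,-0.08],"claw":0.02}
    - {"delta_pos":[-0.007,-0.25,0.018],"turn":[0.017,-0.29,-0.095],"claw":0.02}
    - {"delta_pos":[-0.008,-0.295,0.026],"turn":[0.02,-0.349,-0.113],"claw":0.02}
    - {"delta_pos":[-0.01,-0.34,0.034],"turn":[0.02,-0.349,-0.113],"claw":0.02}

```text
t: 14.95
eef_pos: [613.6, 119.9, 299.3]
tcp_rot: [0.0, 0.994, -0.114, -0.002]
wrist_force: [0.8, -0.6, -2.2]
opening: 33.4
grasp_force: 60.2
```

Run:
```python
from h import *
s=robot.get_state(); print(s['opening'],s['grasp_force'],s['wrist_force'].round(1))
H=R.from_euler('z',HY).as_matrix(); Rt=H@np.diag([1,-1,-1]); ring=np.r_[HO,0]+H@[47,25,112]
tgt(0,ring+[0,0,119+50],Rt)
```

```text
33.4389386956979 60.19784688949585 [ 0.8 -0.6 -2.2]
delta_pos [ 0.0067 -0.0617  0.0182] turn [ 0.0006  0.0049 -0.0044] world [634.  178.6 281. ] at [613.6 119.9 299.3] t 14.95
```

carry_out:
  deltas:
    - {"delta_pos":[0.003,-0.025,0.0],"turn":[0.0,0.005,0.0],"claw":0.02}
    - {"delta_pos":[0.006,-0.045,0.008],"turn":[0.0,0.005,0.0],"claw":0.02}
    - {"delta_pos":[0.006,-0.06,0.015],"turn":[0.0,0.005,0.0],"claw":0.02}
    - {"delta_pos":[0.006,-0.06,0.018],"turn":[0.0,0.005,0.0],"claw":0.02}
    - {"delta_pos":[0.006,-0.06,0.018],"turn":[0.0,0.005,0.0],"claw":0.02}
    - {"delta_pos":[0.006,-0.06,0.018],"turn":[0.0,0.005,0.0],"claw":0.02}

```text
t: 15.55
eef_pos: [631.4, 176.4, 283.3]
tcp_rot: [0.0, 0.994, -0.113, 0.002]
wrist_force: [-0.1, -0.9, -1.1]
opening: 33.3
grasp_force: 60.3
```

Run:
```python
from h import *
s=robot.get_state(); print(s['opening'],s['wrist_force'].round(1)); M=rot().as_matrix(); print((M@np.diag([1,-1,-1]))[:,2].round(4))
H=R.from_euler('z',HY).as_matrix(); Rt=H@np.diag([1,-1,-1]); ring=np.r_[HO,0]+H@[47,25,112]
tgt(0,ring+[0,0,119+50],Rt)
c,p,d=shot("wrist","w7"); e=s['eef_pos']
print("ring px",proj(c,ring),"tip px",proj(c,e-[0,0,119]))
u=proj(c,e-[0,0,119])[0].astype(int); print(u)
y0=max(0,u[1]-110); x0=u[0]-100; print(x0,y0); _,p,_=load("w7"); k=(255*(p[y0:y0+180,x0:x0+200]/255.)**1.8).astype(np.uint8); cv2.imwrite("pics/v7.png",cv2.resize(k,None,fx=3,fy=3))
```

```text
33.329864734693444 [-0.1 -0.9 -1.1]
[-0.004   0.0013  1.    ]
delta_pos [ 0.002  -0.0027  0.0023] turn [ 0.0004 -0.0042 -0.0033] world [634.  178.6 281. ] at [631.4 176.4 283.3] t 15.55
ring px [[319.21870878 178.67430004]] tip px [[321.99685542 196.41726434]]
[321 196]
221 86
```

View pics/v7.png

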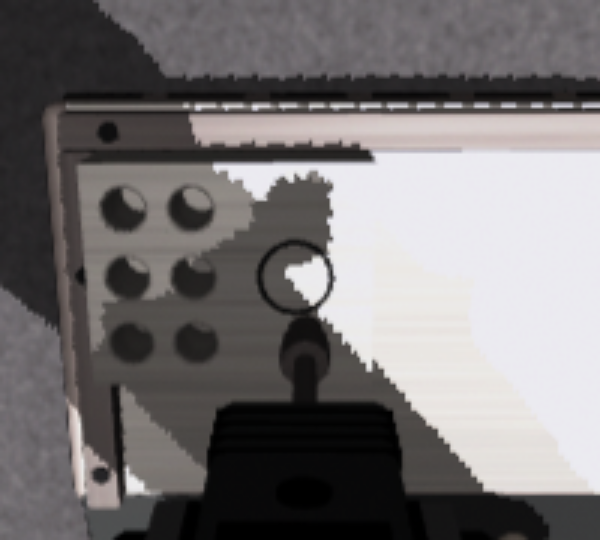

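carry_out:
  deltas:
    - {"delta_pos":[0.002,-0.0025,0.01],"turn":[0.0,-0.004,0.0],"claw":0.02}
    - {"delta_pos":[0.002,-0.0025,0.025],"turn":[0.0,-0.004,0.0],"claw":0.02}
    - {"delta_pos":[0.002,-0.0025,0.037],"turn":[0.0,-0.004,0.0],"claw":0.02}
    - {"delta_pos":[0.002,-0.0025,0.043],"turn":[0.0,-0.004,0.0],"claw":0.02}
    - {"delta_pos":[0.002,-0.0025,0.045],"turn":[0.0,-0.004,0.0],"claw":0.02}
    - {"delta_pos":[0.002,-0.0025,0.045],"turn":[0.0,-0.004,0.0],"claw":0.02}
    - {"delta_pos":[0.002,-0.0025,0.045],"turn":[0.0,-0.004,0.0],"claw":0.02}

```text
t: 16.3
eef_pos: [634.1, 180.1, 238.6]
tcp_rot: [-0.0, 0.994, -0.112, 0.0]
wrist_force: [0.3, 0.2, -0.9]
opening: 33.3
grasp_force: 60.3
```

```bash
cat >> h.py <<'E'
def chk(h=114):
    H=R.from_euler('z',HY).as_matrix(); Rt=H@np.diag([1,-1,-1]); ring=np.r_[HO,0]+H@[47,25,112]
    z=[];f=[]
    for _ in range(1): s=robot.get_state(); z.append(s['eef_pos'][2]); f.append(s['wrist_force'])
    print("F",np.mean(f,0).round(2)); tgt(0,ring+[0,0,h],Rt)
E
python3 -c "
from h import *
chk()"
```

```text
F [ 0.26  0.17 -0.88]
delta_pos [0.0002 0.0015 0.0126] turn [-0.0006 -0.0005 -0.0016] world [634.  178.6 226. ] at [634.1 180.1 238.6] t 16.3
```

carry_out:
  deltas:
    - {"delta_pos":[0.0,0.001,0.002],"turn":[0.0,0.0,0.0],"claw":0.02}
    - {"delta_pos":[0.0,0.001,0.004],"turn":[0.0,0.0,0.0],"claw":0.02}
    - {"delta_pos":[0.0,0.001,0.005],"turn":[0.0,0.0,0.0],"claw":0.02}
    - {"delta_pos":[0.0,0.001,0.005],"turn":[0.0,0.0,0.0],"claw":0.02}
    - {"delta_pos":[0.0,0.001,0.005],"turn":[0.0,0.0,0.0],"claw":0.02}

```text
t: 16.8
eef_pos: [633.8, 178.9, 233.2]
tcp_rot: [-0.0, 0.994, -0.112, 0.0]
wrist_force: [0.5, -0.1, -1.4]
opening: 32.6
grasp_force: 60.3
```

carry_out:
  deltas:
    - {"delta_pos":[0.0,0.0,0.001],"turn":[0.0,0.0,0.0],"claw":0.02}
    - {"delta_pos":[0.0,0.0,0.002],"turn":[0.0,0.0,0.0],"claw":0.02}
    - {"delta_pos":[0.0,0.0,0.002],"turn":[0.0,0.0,0.0],"claw":0.02}
    - {"delta_pos":[0.0,0.0,0.002],"turn":[0.0,0.0,0.0],"claw":0.02}

```text
t: 17.2
eef_pos: [633.7, 179.0, 231.2]
tcp_rot: [-0.0, 0.994, -0.112, 0.0]
wrist_force: [-0.1, -0.0, -1.0]
opening: 33.1
grasp_force: 60.3
```

carry_out:
  deltas:
    - {"delta_pos":[0.0,0.0,0.001],"turn":[0.0,0.0,0.0],"claw":0.02}
    - {"delta_pos":[0.0,0.0,0.002],"turn":[0.0,0.0,0.0],"claw":0.02}
    - {"delta_pos":[0.0,0.0,0.002],"turn":[0.0,0.0,0.0],"claw":0.02}
    - {"delta_pos":[0.0,0.0,0.002],"turn":[0.0,0.0,0.0],"claw":0.02}

```text
t: 17.6
eef_pos: [633.8, 179.0, 229.3]
tcp_rot: [-0.0, 0.994, -0.112, 0.0]
wrist_force: [0.2, -0.4, -0.6]
opening: 33.6
grasp_force: 60.3
```

carry_out:
  deltas:
    - {"delta_pos":[0.0,0.0,0.001],"turn":[0.0,0.0,0.0],"claw":0.02}
    - {"delta_pos":[0.0,0.0,0.0015],"turn":[0.0,0.0,0.0],"claw":0.02}
    - {"delta_pos":[0.0,0.0,0.0015],"turn":[0.0,0.0,0.0],"claw":0.02}

```text
t: 17.9
eef_pos: [633.8, 179.0, 227.7]
tcp_rot: [-0.0, 0.994, -0.112, 0.0]
wrist_force: [-0.5, -0.2, 0.8]
opening: 33.3
grasp_force: 60.4
```

carry_out:
  deltas:
    - {"delta_pos":[0.0,0.0,0.001],"turn":[0.0,0.0,0.0],"claw":0.02}
    - {"delta_pos":[0.0,0.0,0.001],"turn":[0.0,0.0,0.0],"claw":0.02}
    - {"delta_pos":[0.0,0.0,0.001],"turn":[0.0,0.0,0.0],"claw":0.02}

```text
t: 18.2
eef_pos: [633.8, 179.0, 226.7]
tcp_rot: [-0.0, 0.994, -0.112, 0.0]
wrist_force: [-0.4, 0.0, 1.1]
opening: 33.6
grasp_force: 60.5
```

Run:
```python
from h import *
chk()
c,p,d=shot("wrist","w8"); f=[]
for i in range(6): snapshot("top"); f.append(robot.get_state()['wrist_force'][2])
print(np.round(f,2),np.mean(f)); e=robot.get_state()['eef_pos']; u=proj(c,[e[0],e[1],112])[0].astype(int); print(u)
_,p,_=load("w8"); k=p[max(0,u[1]-45):u[1]+45,u[0]-65:u[0]+65]; k=(255*(k/255.)**.7).astype(np.uint8); cv2.imwrite("pics/v8.png",cv2.resize(k,None,fx=6,fy=6))
```

```text
F [-0.4   0.02  1.13]
delta_pos [0.0003 0.0003 0.0007] turn [-0.0003 -0.0001 -0.0016] world [634.  178.6 226. ] at [633.8 179.  226.7] t 18.2
[1.41 0.71 1.74 1.   1.81 1.07] 1.2908500790144735
[322 197]
```

View pics/v8.png

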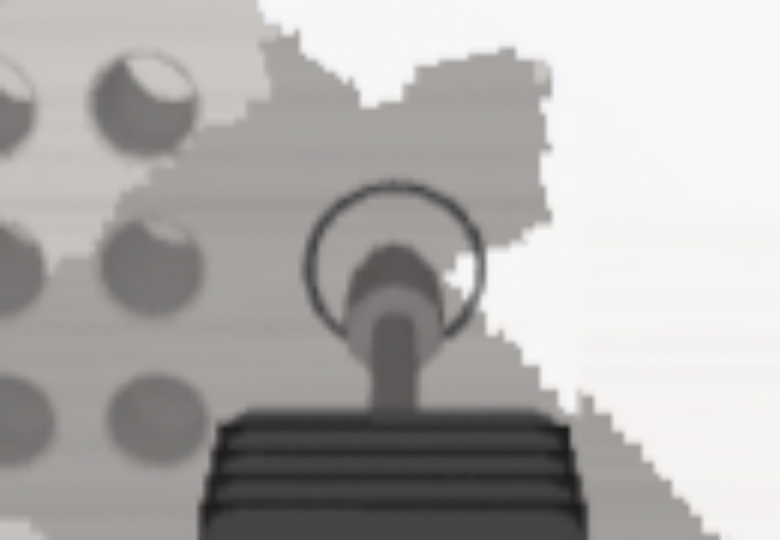

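The tip stands inside the ring: ring centre at crop (395,268), tip about 1.5 mm from it. It reads about 2.8 N, so roughly 4.5 mm in. I'll press a touch further and hold.

carry_out:
  deltas:
    - {"delta_pos":[0.0,0.0,0.0004],"turn":[0.0,0.0,0.0],"claw":0.02}
    - {"delta_pos":[0.0,0.0,0.0004],"turn":[0.0,0.0,0.0],"claw":0.02}
    - {"delta_pos":[0.0,0.0,0.0004],"turn":[0.0,0.0,0.0],"claw":0.02}
    - {"delta_pos":[0.0,0.0,0.0004],"turn":[0.0,0.0,0.0],"claw":0.02}
    - {"delta_pos":[0.0,0.0,0.0004],"turn":[0.0,0.0,0.0],"claw":0.02}
    - {"delta_pos":[0.0,0.0,0.0004],"turn":[0.0,0.0,0.0],"claw":0.02}
    - {"delta_pos":[0.0,0.0,0.0004],"turn":[0.0,0.0,0.0],"claw":0.02}
    - {"delta_pos":[0.0,0.0,0.0004],"turn":[0.0,0.0,0.0],"claw":0.02}

```text
t: 19.35
eef_pos: [633.7, 179.0, 226.3]
tcp_rot: [-0.0, 0.994, -0.112, 0.0]
wrist_force: [0.2, 0.0, 0.5]
opening: 33.7
grasp_force: 60.5
```

carry_out:
  deltas:
    - {"delta_pos":[0.0,0.0,0.0],"turn":[0.0,0.0,0.0],"claw":0.02}
    - {"delta_pos":[0.0,0.0,0.0],"turn":[0.0,0.0,0.0],"claw":0.02}
    - {"delta_pos":[0.0,0.0,0.0],"turn":[0.0,0.0,0.0],"claw":0.02}
    - {"delta_pos":[0.0,0.0,0.0],"turn":[0.0,0.0,0.0],"claw":0.02}
    - {"delta_pos":[0.0,0.0,0.0],"turn":[0.0,0.0,0.0],"claw":0.02}
    - {"delta_pos":[0.0,0.0,0.0],"turn":[0.0,0.0,0.0],"claw":0.02}
    - {"delta_pos":[0.0,0.0,0.0],"turn":[0.0,0.0,0.0],"claw":0.02}
    - {"delta_pos":[0.0,0.0,0.0],"turn":[0.0,0.0,0.0],"claw":0.02}

```text
t: 20.15
eef_pos: [633.7, 179.0, 226.3]
tcp_rot: [-0.0, 0.994, -0.112, -0.0]
wrist_force: [0.4, -0.5, 0.8]
opening: 33.0
grasp_force: 60.5
```

carry_out:
  deltas:
    - {"delta_pos":[0.0,0.0,0.0],"turn":[0.0,0.0,0.0],"claw":0.02}
    - {"delta_pos":[0.0,0.0,0.0],"turn":[0.0,0.0,0.0],"claw":0.02}
    - {"delta_pos":[0.0,0.0,0.0],"turn":[0.0,0.0,0.0],"claw":0.02}
    - {"delta_pos":[0.0,0.0,0.0],"turn":[0.0,0.0,0.0],"claw":0.02}
    - {"delta_pos":[0.0,0.0,0.0],"turn":[0.0,0.0,0.0],"claw":0.02}
    - {"delta_pos":[0.0,0.0,0.0],"turn":[0.0,0.0,0.0],"claw":0.02}
    - {"delta_pos":[0.0,0.0,0.0],"turn":[0.0,0.0,0.0],"claw":0.02}
    - {"delta_pos":[0.0,0.0,0.0],"turn":[0.0,0.0,0.0],"claw":0.02}

```text
t: 20.95
eef_pos: [633.7, 178.9, 226.3]
tcp_rot: [-0.0, 0.994, -0.112, 0.0]
wrist_force: [0.7, 0.6, 2.1]
opening: 33.4
grasp_force: 60.5
```

Run:
```python
from h import *
chk(); f=[]
for i in range(14): snapshot("scene"); f.append(robot.get_state()['wrist_force'][2])
print(np.mean(f),np.std(f)); where()
c,p,d=shot("wrist","w9"); W=cloud(c,d); H=R.from_euler('z',HY).as_matrix()[:2,:2]
Z=cv2.medianBlur(W[...,2].astype(np.float32),3); v,u=np.nonzero((abs(Z-112)<4)); Q=(ray(c,np.c_[u,v],112)[:,:2]-HO)@H; Q=Q[(abs(Q[:,0]-47)<60)&(abs(Q[:,1]-47)<70)]
print("far",np.percentile(Q[:,0],99.5),"left",np.percentile(Q[:,1],99.7))
```

```text
F [0.75 0.62 2.11]
delta_pos [0.0003 0.0003 0.0003] turn [-0.0002 -0.     -0.0016] world [634.  178.6 226. ] at [633.7 178.9 226.3] t 20.95
1.5189252072890975 0.5644052074426142
t 21.65 TCP in heater [ 46.7  25.3 226.3] tool yaw - heater -0.0016 F heater [0.6 0.5 1.3] open 33.389546755961945
far 85.6647199426486 left 94.9763225270058
```

```bash
python3 -c "
from workcell import robot
print(robot.finish_job())"
```

```text
the job is handed in; nothing more can be done
None
```

I handed the job in at about 22 s. The block sits against both rails to within about 1 mm by the camera, and the arm is holding the probe upright in the ring. The tip is about half-way in at about 3 N, held for over 3 s, and I didn't touch anything else on the bench.

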